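Set the green whetstone on its sloped sharpening stand

TASK

I want to sharpen a knife: put the green whetstone lengthwise on the sloped sharpening stand, lying flat on the steel deck, centred between its sides, with its lower end against the wooden cleat so that it cannot slide off. Set it down rather than dropping it, let go of it, and leave the brown stone where it lies.

Things in the scene. Friction and masses are not known exactly. Their poses are not given: they have to be found in the camera images.
- green_stone: The whetstone to use: a plain green bar 160 x 50 x 28 mm, about 0.35 kg, lying flat on the worktop. Origin: centre of its underside; x along its length, y across its width, z up through its thickness. Its two ends are alike.
- brown_stone: The other whetstone, same size and shape but brown, lying flat on the worktop; to be left alone. Origin and axes as for the green stone. The two may lie in either place.
- stand: Sharpening stand, fixed: wooden frame, flat deck 110 mm wide, sloping 18 degrees. The low edge, with a dark wooden cleat 14 mm proud and 18 mm thick right across it, lies roughly towards the robot; the high edge, 85 mm above the worktop, away from it. Origin: on the worktop under the stand's middle; x level from low to high edge, y across, z up.
- seat (a point): Middle of the cleat's uphill face where it meets the steel deck, 30 mm above the worktop. x up the slope along the deck (184 mm long), y across it, level, z square out of the deck (leans to the low edge). The steel is slippery (friction about 0.15): a stone let go slides down to the cleat. A seated stone's origin is 80 mm along x from here, on the deck.
There are look-alikes about, which are no part of the job. What is meant by the green_stone is not blue, and is the larger of those in its own colour.

How it is judged:
At the end, for the whole second after the job is handed in: The green stone rests flat on the sloped deck (within 6 mm and 6 degrees), lengthwise within 10 degrees, within 20 mm of the deck's centre line, its lower end against the cleat (origin 70 to 92 mm uphill of the cleat; 80 is full contact) (x of green_stone in the frame of seat between 0.07 and 0.092 m and y of green_stone in the frame of seat between -0.02 and 0.02 m and z of green_stone in the frame of seat between -0.006 and 0.006 m and angle between the x axis of green_stone and the x axis of seat, either way round below 0.18 rad and angle between the z axis of green_stone and the z axis of seat, either way round below 0.1 rad and linear speed of green_stone below 0.02 m/s); the robot touches nothing.
It fails at once if the brown stone is moved by more than 30 mm (distance of brown_stone from where it was at the start of the episode above 0.03 m).
It fails at once if the green stone is dropped: it falls faster than 0.8 m/s (some 35 mm of fall) with no finger on it (linear speed of green_stone above 0.8 m/s and contact force between green_stone and the fingers below 0.1 N).
It also fails if it takes over 48 s, if anything falls off the work surface, if the arm or the gripper's body presses on something with over 40 N, if the wrist force passes 120 N, or if a joint passes its speed limit or range.

ROBOT

A 6-joint arm with a two-finger parallel gripper is mounted at the origin on a cart in front of the work surface, level with it; the furniture and walls round the work are solid. World frame = base frame: x ahead of the robot, y to its left, z up, the work surface at z = 0. Lengths are in m, angles in rad, forces in N, time in s.
With the tool pointing down it reaches from about 0.4 to 0.825 m from the base axis. Payload 7 kg.
Tool frame: the origin (TCP) lies between the finger pads; the fingertips stand 22 mm ahead of it and the grasp point (between the pads) lies 3 mm ahead of it; z points along the fingers, y is the direction in which the jaws open and shut (so a half turn about z gives the same grasp; the last joint's range is limited). The gripper opens to 88 mm and grips with 3 to 60 N. Pads are 19 mm wide; open, the fingers measure 130 mm over their backs; the gripper's body (78 mm by 193 mm) begins 47 mm behind the grasp point.
Start: joints at [1.39, 0.359, 0.012, 0, -1.224, -0.288], TCP at [0.305, 0.602, 0.249] pointing down, gripper open.
Joint ranges: [-3.07, 3.07], [-1.43, 2.12], [-1.02, 1.25], [-3.03, 1.67], [-3.05, -0], [-3.03, 3.03]. Speed limits (rad/s): [2.39, 2.39, 3.01, 3.14, 3.14, 3.14].

INTERFACE

Orientations are given as [roll, pitch, yaw] about the fixed x, y, z axes, in that order (R = Rz(yaw) Ry(pitch) Rx(roll)).
In Python, from station import arm, optics gives the robot as it stands. The module is installed in compiled form; this text tells all that it offers.
- The arm moves only by the tool jog_arm, never from a script. Its argument "motion" is a list that holds one entry, the list of rows, each a list of 7 numbers: the shift along the tool's x, y, z in m, then the turn, a rotation vector about the tool's x, y, z in degrees, then the finger opening in m, from 0 to 0.0876. In form: [[[x, y, z, rx, ry, rz, grip], ...]]. A call has 1 to 8 rows; each row is the pose to reach, as a shift and turn from the pose measured when the call began, along the tool's axes at that moment; what a row does not reach only later rows make up. A row lasts 1/10 s, in which the tool goes at most 50 mm and 8.59 degrees, less where a joint would pass 70% of its speed; a pose out of reach is approached as far as the arm can. A call with a gripper value outside its range is refused whole. The fingers move at their own pace and stop on an object; "newtons" is the grip in N (left out, the last holds). Time passes only in rows, so rows that repeat a pose let the fingers close. It gives the time, the measured TCP pose, the force and the opening at its end, in the units of the state.
- arm.get_state(): the state, without advancing time (a new reading comes with each control period).
- optics.grab_frame(name): name is "scene" or "top" or "wrist"; returns the picture (384x512x3 uint8, red, green, blue); there is no depth.
- optics.camera_model(name): a dict with "mtx" (3x3 intrinsics, pixels), "R" (3x3) and "t" (3): a world point X has camera coordinates R X + t; the wrist camera has in their place "mount" (4x4, takes a point from camera to tool coordinates, whose origin is the TCP and whose axes are the flange's). Camera axes: x right, y down, z forward; pixel columns grow to the right and rows downward; lengths in m; the calibration is good to about 2 mm. The wrist camera is an equidistant fisheye: a pixel r from the principal point sees the ray r / f radians off the axis. A picture is of the moment at which its call begins: read the wrist's pose just before it. camera_model takes no time and is no camera call.
- arm.job_done(): hands the job in, once; it reports no verdict.
The state is a dict: "t": time; "q": joint angles; "qd": joint speeds; "joint_efforts": joint torques, N m; "eef_pos": TCP position; "ee_rot": TCP orientation; "force": force on the tool from outside, world axes, zero at the start; "moment": the same for the moment, N m; "width": finger opening in m.
Only numpy, scipy, OpenCV 4.12 (cv2) and the standard library are available. Lean on these libraries where they do the work, as an engineer would, in place of code of your own. Each camera call takes 0.05 s, during which the arm holds its last target.

## Working session

There is one attempt and no reset: what is moved stays moved. The work goes in short steps, Python scripts to look and compute and a tool call to move; the robot and the scene stay as the last step left them, time stands still between calls to the robot, and variables do not carry over. Pictures are saved under pics/ and viewed, and the job is handed in when it is done.

Besides the shell and the picture viewer there is one more tool, called in YAML: its name, and indented under it one key for each argument. jog_arm: Moves the arm, as the interface text tells. Its arguments: {"type":"object","properties":{"motion":{"type":"array","items":{"type":"array","items":{"type":"array","items":{"type":"number"}}}},"newtons":{"type":"number"}},"required":["motion"]}

```bash
mkdir -p pics; python3 - <<'E'
from station import arm, optics
import cv2
print(arm.get_state())
for n in ("scene","top","wrist"):
    f=optics.grab_frame(n); cv2.imwrite(f"pics/{n}0.png",f[:,:,::-1])
    m=optics.camera_model(n); print(n,{k:v for k,v in m.items()})
E
```

```text
{'t': 0.0, 'q': array([ 1.39010830e+00,  3.59372404e-01,  1.10703824e-02, -3.70307987e-04,
       -1.22408193e+00, -2.88085575e-01]), 'qd': array([-1.22545699e-03, -9.34302143e-04,  8.63363490e-05, -2.09060572e-03,
       -9.72147218e-04, -2.50718363e-04]), 'joint_efforts': array([ 6.50367638e-04, -5.82714164e+01,  2.93042511e+01,  6.99714705e+00,
        6.67290558e-03, -1.60158006e-04]), 'eef_pos': array([0.3047803 , 0.60177349, 0.2476334 ]), 'ee_rot': array([ 3.13997154e+00, -1.17349366e-04, -4.68899618e-01]), 'force': array([-0.26973221, -0.204885  ,  0.04615857]), 'moment': array([0.01816136, 0.00517845, 0.02832472]), 'width': 0.08753830949612157}
scene {'mtx': array([[422.88080403,   0.        , 255.16285783],
       [  0.        , 422.88080403, 195.70030715],
       [  0.        ,   0.        ,   1.        ]]), 'R': array([[ 0.85243579, -0.52231131,  0.02332654],
       [-0.29996685, -0.52512715, -0.79640527],
       [ 0.42822088,  0.67188717, -0.60431326]]), 't': array([-0.3303382 ,  0.20005969,  0.82734875])}
top {'mtx': array([[384.02212257,   0.        , 261.13511062],
   
[... 157 characters left out ...]
84e-04],
       [-9.94864722e-01, -6.87503823e-03, -1.00979797e-01],
       [ 1.00980437e-01,  2.54958360e-04, -9.94888379e-01]]), 't': array([0.05200595, 0.431639  , 1.00840339])}
wrist {'mtx': array([[297.31863964,   0.        , 253.99746518],
       [  0.        , 297.31863964, 191.77480622],
       [  0.        ,   0.        ,   1.        ]]), 'mount': array([[-3.35221353e-04, -9.67779601e-01, -2.51798594e-01,
         6.76062862e-02],
       [ 9.99998310e-01,  1.30739800e-04, -1.83379935e-03,
         1.41986893e-03],
       [ 1.80763370e-03, -2.51798783e-01,  9.67777921e-01,
        -1.36166739e-01],
       [ 0.00000000e+00,  0.00000000e+00,  0.00000000e+00,
         1.00000000e+00]])}
```

View pics/scene0.png

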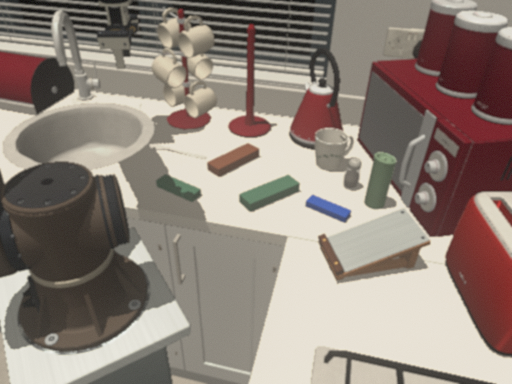

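View pics/top0.png

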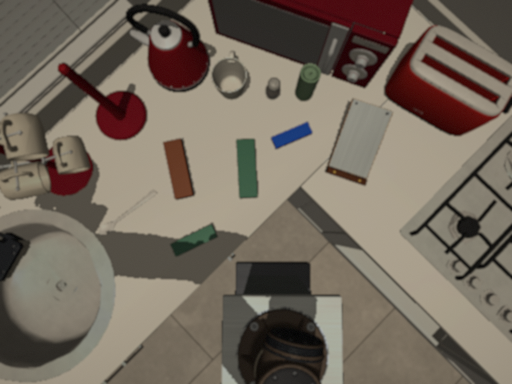

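View pics/wrist0.png

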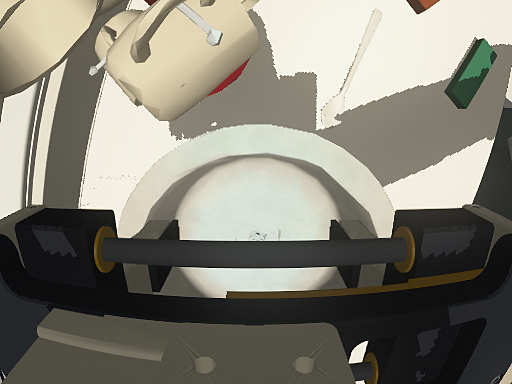

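```bash
python3 - <<'E'
import cv2
a=cv2.imread("pics/top0.png"); b=cv2.imread("pics/scene0.png")
c=cv2.resize(a[85:205,310:410],None,fx=6,fy=5,interpolation=cv2.INTER_CUBIC)
c=cv2.resize(a[90:195,315:405],None,fx=5.7,fy=5.7,interpolation=cv2.INTER_CUBIC); cv2.imwrite("pics/st.png",c)
c=cv2.resize(b[200:285,310:440],None,fx=6,fy=6,interpolation=cv2.INTER_CUBIC); cv2.imwrite("pics/ss.png",c)
E
cat > h.py <<'E'
import numpy as np,cv2
from scipy.optimize import minimize,least_squares
from station import arm,optics
def proj(n,P):
    m=optics.camera_model(n); p=(np.atleast_2d(P)@m['R'].T+m['t'])@m['mtx'].T
    return p[:,:2]/p[:,2:]
def ray(n,uv,z):
    m=optics.camera_model(n); d=m['R'].T@np.linalg.inv(m['mtx'])@np.array([*uv,1.]); o=-m['R'].T@m['t']
    return o+d*(z-o[2])/d[2]
E
python3 - <<'E'
from h import *
masks={}
for n in("top","scene"):
    im=cv2.imread(f"pics/{n}0.png"); hsv=cv2.cvtColor(im,cv2.COLOR_BGR2HSV).astype(int)
    g=((hsv[...,0]>55)&(hsv[...,0]<95)&(hsv[...,1]>60)).astype(np.uint8)
    br=((hsv[...,0]<12)&(hsv[...,1]>100)).astype(np.uint8)
    for nm,m in(("g",g),("b",br)):
        k,l,s,c=cv2.connectedComponentsWithStats(m)
        for i in range(1,k):
            if s[i,4]>100: print(n,nm,s[i],c[i].round(1))
        masks[n,nm]=l
B=np.array([[x,y,z] for x in(-.08,.08) for y in(-.025,.025) for z in(0,.028)])
def cost(p,col):
    r=0
    for n,seed in SE[col].items():
        l=masks[n,col]; m=(l==l[seed[1],seed[0]])
        c,s=np.cos(p[2]),np.sin(p[2]); P=B@np.array([[c,s,0],[-s,c,0],[0,0,1]])+[p[0],p[1],0]
        h=cv2.convexHull((proj(n,P)*16+0).round().astype(np.int32))
        q=np.zeros((384,512),np.uint8); cv2.fillConvexPoly(q,h,255,cv2.LINE_AA,4)
        r+=np.abs(q/255.-m).sum()
    return r
SE={"g":{"top":(247,168),"scene":(270,193)},"b":{"top":(179,168),"scene":(233,160)}}
for col in"gb":
    x0=ray("top",SE[col]["top"],.014)
    for both in (1,0):
        if not both: SE[col].pop("scene")
        best=min((minimize(cost,[x0[0],x0[1],y],args=(col,),method="Nelder-Mead",options=dict(initial_simplex=[[x0[0],x0[1],y],[x0[0]+.01,x0[1],y],[x0[0],x0[1]+.01,y],[x0[0],x0[1],y+.2]],xatol=1e-5)) for y in(-.2,0,.2)),key=lambda r:r.fun)
        print(col,both,best.x.round(4),best.fun)
E
```

```text
top g [237 140  20  57 940] [246.7 168.1]
top g [172 225  44  30 554] [193.6 239.7]
top b [149  26  60  62 321] [179.2  57.9]
top b [ 385   27  114  108 3555] [431.2  99.5]
top b [433  37  77  47 629] [470.8  59.6]
top b [422  55  77  48 647] [460.2  78.7]
top b [ 58  63  56  49 237] [83.3 84.5]
top b [ 164  139   29   60 1057] [178.1 168.5]
top b [ 46 154  47  42 202] [ 69.4 174.4]
top b [335 170  24  12 106] [346.5 175.4]
scene b [ 229   23   41  113 1087] [249.2  99.6]
scene b [  0  89  32  14 157] [16.4 95.8]
scene b [ 292   91   49   50 1450] [314.5 115.6]
scene b [168 110  42  19 493] [186.9 119.9]
scene b [209 145  48  24 417] [232.4 156.3]
scene b [ 425  188   87  166 6803] [479.4 269.7]
scene b [494 200  18  25 155] [503.8 210.3]
g 1 [0.4864 0.0917 0.0337] 195529.21176470586
g 0 [0.4944 0.0922 0.0648] 280.9294117647059
b 1 [0.4906 0.2811 0.2944] 872.9372549019608
b 0 [0.4903 0.2812 0.281 ] 260.8392156862745
```

View pics/st.png

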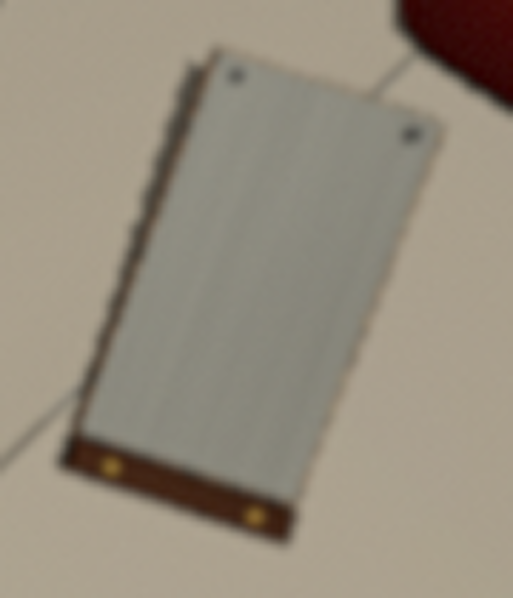

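View pics/ss.png

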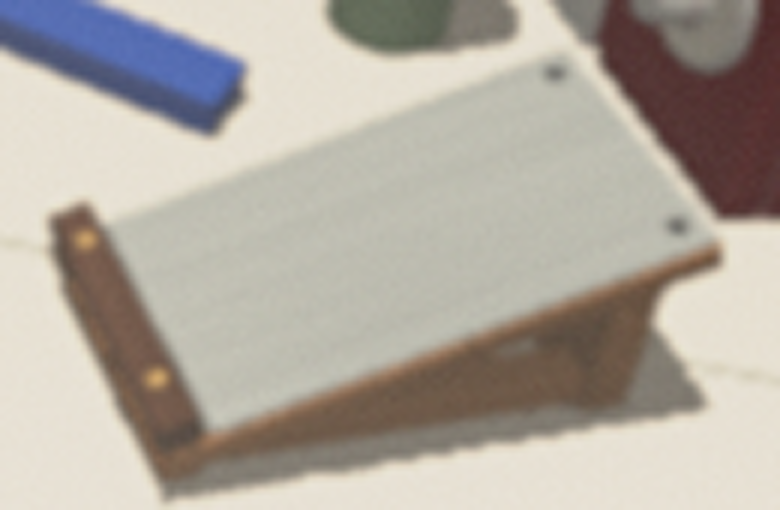

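```bash
cat > stand.py <<'E'
from h import *
a=np.radians(18)
def seat(p):
    c,s=np.cos(p[2]),np.sin(p[2]); Rz=np.array([[c,-s,0],[s,c,0],[0,0,1]])
    return Rz@np.array([[np.cos(a),0,-np.sin(a)],[0,1,0],[np.sin(a),0,np.cos(a)]]),np.array([p[0],p[1],.030])
L=.184;W=.055
pts=np.array([[L,W,0],[L,-W,0],[0,W,.014],[0,-W,.014],[-.018,W,.014],[-.018,-W,.014]])
ob={"top":np.array([[215,50],[440,125],[75,435],[297,508],[60,463],[290,543]])/5.7+[315,90]-.4,
"scene":np.array([[565,52],[718,245],[88,203],[205,432],[52,215],[168,447]])/6+[310,200]-.4}
def f(p,ns=("top","scene")):
    R,t=seat(p); return np.concatenate([(proj(n,pts@R.T+t)-ob[n]).ravel() for n in ns])
if __name__=="__main__":
    for ns in (("top","scene"),("top",),("scene",)):
        r=least_squares(f,[.5,-.2,-.3],args=(ns,),loss="soft_l1"); print(r.x.round(4)); print(f(r.x,ns).reshape(-1,2).round(1).tolist())
E
python3 stand.py
python3 - <<'E'
from h import *
im=cv2.imread("pics/scene0.png"); hsv=cv2.cvtColor(im,cv2.COLOR_BGR2HSV).astype(int)
print(hsv[193,270],hsv[189,262],hsv[200,270])
g=((hsv[...,0]>50)&(hsv[...,0]<95)&(hsv[...,1]>45)).astype(np.uint8)
k,l,s,c=cv2.connectedComponentsWithStats(g)
for i in range(1,k):
    if s[i,4]>80: print(s[i],c[i])
ims=cv2.imread("pics/scene0.png");imt=cv2.imread("pics/top0.png")
B=np.array([[x,y,z] for z in(.028,0) for x,y in((-.08,-.025),(.08,-.025),(.08,.025),(-.08,.025))])
from stand import *
p=(.4944,.0922,.0648); cc,ss=np.cos(p[2]),np.sin(p[2]);P=B@np.array([[cc,ss,0],[-ss,cc,0],[0,0,1]])+[p[0],p[1],0]
sp=least_squares(f,[.5,-.2,-.3],loss="soft_l1").x;R,t=seat(sp);D=np.array([[0,-W,0],[L,-W,0],[L,W,0],[0,W,0]])@R.T+t
out=[]
for n,i,(x,y) in(("scene",ims,(230,160)),("top",imt,(225,80))):
    S=4;crop=cv2.resize(i[y:y+130,x:x+200],None,fx=S,fy=S,interpolation=cv2.INTER_CUBIC)
    for Q in(P[:4],P[4:],D):
        cv2.polylines(crop,[((proj(n,Q)-[x,y]+.5)*S).astype(np.int32)],True,(0,0,255),1)
    cv2.imwrite(f"pics/ov_{n}.png",crop)
E
```

```text
[ 0.4802 -0.1747 -0.3191]
[[-0.3, -0.1], [1.1, 0.1], [0.2, 0.3], [1.0, 0.7], [0.5, 1.8], [-0.2, 0.9], [-0.1, -1.3], [1.6, -0.1], [1.1, -0.9], [1.2, -2.7], [-0.6, 0.1], [-1.1, -2.0]]
[ 0.4818 -0.1736 -0.3234]
[[-0.5, -0.7], [0.9, -0.4], [-0.2, -0.4], [0.5, 0.2], [0.1, 1.1], [-0.7, 0.4]]
[ 0.477  -0.1772 -0.3141]
[[-0.6, -0.5], [1.4, 0.8], [0.5, 0.3], [0.9, -1.4], [-1.1, 1.3], [-1.3, -0.6]]
[ 61  49 135] [ 64  53 136] [48 37 90]
[241 176  57  28 581] [268.21858864 189.36833046]
[173 179  26  15 153] [184.8496732  186.88235294]
```

View pics/ov_scene.png

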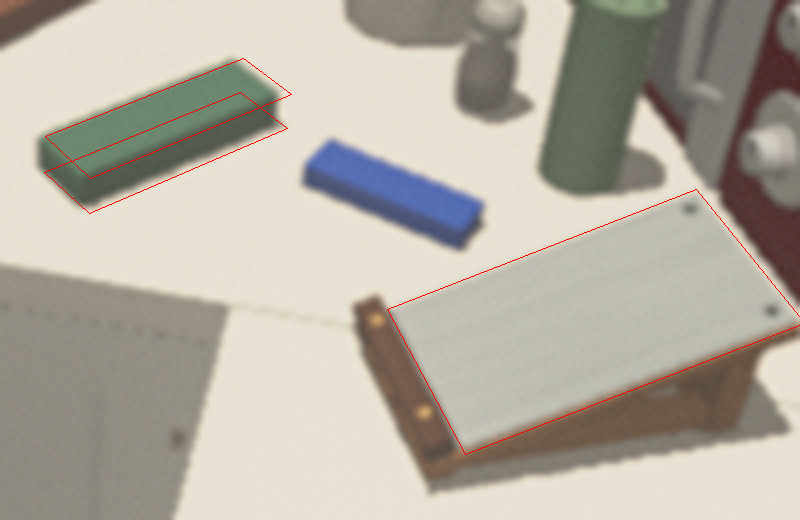

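View pics/ov_top.png

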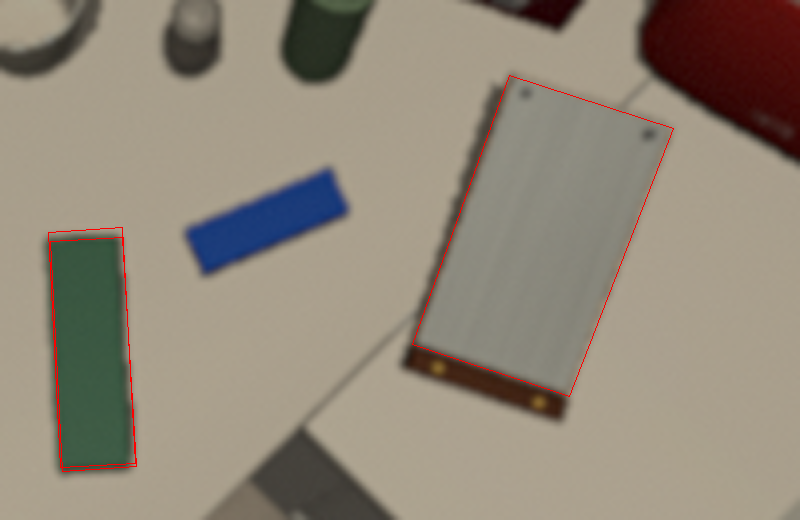

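```bash
cat > fit.py <<'E'
from h import *
def run(names,seeds,x0,sz=(.16,.05),free=False,imgs="0"):
    M={}
    for n in names:
        im=cv2.imread(f"pics/{n}{imgs}.png").astype(int); u,v=seeds[n]
        # local patch chroma: background r>=b warm ; green: g-r>5
        d=im[...,1]-im[...,2]
        m=(d>6).astype(np.uint8); m=cv2.morphologyEx(m,cv2.MORPH_CLOSE,np.ones((3,3)))
        k,l=cv2.connectedComponents(m); M[n]=l==l[v,u]
        ys,xs=np.nonzero(M[n]); print(n,M[n].sum(),xs.min(),xs.max(),ys.min(),ys.max())
    def cost(p):
        lx,ly=(p[3],p[4]) if free else sz
        B=np.array([[x,y,z] for x in(-lx/2,lx/2) for y in(-ly/2,ly/2) for z in(0,.028)]);r=0
        c,s=np.cos(p[2]),np.sin(p[2]); P=B@np.array([[c,s,0],[-s,c,0],[0,0,1]])+[p[0],p[1],0]
        for n in names:
            h=cv2.convexHull((proj(n,P)*16).round().astype(np.int32))
            q=np.zeros((384,512),np.uint8); cv2.fillConvexPoly(q,h,255,cv2.LINE_AA,4); r+=np.abs(q/255.-M[n]).sum()
        return r
    x0=np.array(list(x0)+(list(sz) if free else [])); sx=[x0]+[x0+np.eye(len(x0))[i]*(.1 if i==2 else .008) for i in range(len(x0))]
    r=minimize(cost,x0,method="Nelder-Mead",options=dict(initial_simplex=sx,xatol=1e-5,maxiter=2000)); print(names,r.x.round(4),round(r.fun,1)); return r.x
if __name__=="__main__":
    for fr in(False,True):
        for ns in(("top","scene"),("top",),("scene",)):
            run(ns,{"top":(247,168),"scene":(262,189)},[.49,.092,.05],free=fr)
    run(("top",),{"top":(200,238)},[.3,.22,-1],sz=(.12,.04),free=True)
E
python3 fit.py
```

```text
top 1047 237 257 139 197
scene 1038 240 298 175 209
('top', 'scene') [0.4921 0.0959 0.0716] 479.6
top 1047 237 257 139 197
('top',) [0.4912 0.0953 0.0687] 175.9
scene 1038 240 298 175 209
('scene',) [0.4946 0.1005 0.1608] 271.3
top 1047 237 257 139 197
scene 1038 240 298 175 209
('top', 'scene') [0.4912 0.0954 0.0609 0.1502 0.0428] 217.6
top 1047 237 257 139 197
('top',) [0.4915 0.0948 0.0609 0.1518 0.0442] 46.4
scene 1038 240 298 175 209Traceback (most recent call last):
  File "fit.py", line 24, in <module>
    run(ns,{"top":(247,168),"scene":(262,189)},[.49,.092,.05],free=fr)
    ~~~^^^^^^^^^^^^^^^^^^^^^^^^^^^^^^^^^^^^^^^^^^^^^^^^^^^^^^^^^^^^^^^
  File "fit.py", line 20, in run
    r=minimize(cost,x0,method="Nelder-Mead",options=dict(initial_simplex=sx,xatol=1e-5,maxiter=2000)); print(names,r.x.round(4),round(r.fun,1)); return r.x
    res = _minimize_neldermead(fun, x0, args, callback, bounds=bounds,
                               **options)
    fxcc = func(xcc)
    fx = function(np.copy(x), *(wrapper_args + args))
  File "fit.py", line 16, in cost
    h=cv2.convexHull((proj(n,P)*16).round().astype(np.int32))
                      ~~~~^^^^^
  File "h.py", line 5, in proj
    m=optics.camera_model(n); p=(np.atleast_2d(P)@m['R'].T+m['t'])@m['mtx'].T
ValueError: time passes only in moves, steps and waits
```

```bash
cat > h.py <<'E'
import numpy as np,cv2
from scipy.optimize import minimize,least_squares
from scipy.spatial.transform import Rotation as Ro
from station import arm,optics
CM={n:optics.camera_model(n) for n in("top","scene","wrist")}
def proj(n,P):
    m=CM[n]; p=(np.atleast_2d(P)@m['R'].T+m['t'])@m['mtx'].T
    return p[:,:2]/p[:,2:]
def ray(n,uv,z):
    m=CM[n]; d=m['R'].T@np.linalg.inv(m['mtx'])@np.array([*uv,1.]); o=-m['R'].T@m['t']
    return o+d*(z-o[2])/d[2]
def wproj(P,pos,rpy):
    m=CM["wrist"]; R=Ro.from_euler("xyz",rpy).as_matrix(); T=(np.atleast_2d(P)-pos)@R
    C=(T-m['mount'][:3,3])@m['mount'][:3,:3]; th=np.arctan2(np.hypot(C[:,0],C[:,1]),C[:,2]); ph=np.arctan2(C[:,1],C[:,0])
    f=m['mtx'][0,0]; return np.c_[m['mtx'][0,2]+f*th*np.cos(ph),m['mtx'][1,2]+f*th*np.sin(ph)]
def down(yaw,pitch=0): # tool x along yaw heading raised by pitch, z into deck
    return Ro.from_euler("z",yaw)*Ro.from_euler("y",-pitch)*Ro.from_euler("x",np.pi)
def delta(pos,rot,st=None):
    st=st or arm.get_state(); R0=Ro.from_euler("xyz",st['ee_rot'])
    print("now",st['t'],st['eef_pos'].round(4),st['ee_rot'].round(4),"w",round(st['width'],4),"F",st['force'].round(1))
    print("shift",R0.inv().apply(np.array(pos)-st['eef_pos']).round(4),"turn",np.degrees((R0.inv()*rot).as_rotvec()).round(2))
E
python3 - <<'E'
from h import *
delta([.4,.35,.25],down(-.2)); delta([.4914,.095,.22],down(.065))
E
```

```text
now 0.15 [0.3049 0.6019 0.2478] [ 3.1403e+00 -1.0000e-04 -4.6890e-01] w 0.0875 F [-0.2  0.   0.8]
shift [ 0.1987  0.1817 -0.0019] turn [  0.07   0.   -15.41]
now 0.15 [0.3049 0.6019 0.2478] [ 3.1403e+00 -1.0000e-04 -4.6890e-01] w 0.0875 F [-0.2  0.   0.8]
shift [0.3955 0.3678 0.0284] turn [ 7.000e-02  1.000e-02 -3.059e+01]
```

jog_arm:
  motion:
    - [[0.025,0.023,0,0,0,-2,0.0876],[0.05,0.046,0,0,0,-4,0.0876],[0.075,0.068,0,0,0,-6,0.0876],[0.1,0.092,0,0,0,-8,0.0876],[0.125,0.115,0,0,0,-10,0.0876],[0.15,0.138,0,0,0,-12,0.0876],[0.175,0.16,0,0,0,-14,0.0876],[0.2,0.183,0,0,0,-15.4,0.0876]]

```text
t: 0.95
eef_pos: [0.4008, 0.3469, 0.248]
ee_rot: [3.14, 0.0, -0.199]
force: [0.3, 0.8, 0.4]
width: 0.0877
```

```bash
python3 - <<'E'
from h import *
print(arm.get_state()['q'].round(3))
delta([.4914,.095,.20],down(.065))
E
```

```text
[ 1.084  0.121 -0.306  0.    -1.145  0.288]
now 0.95 [0.4008 0.3469 0.248 ] [ 3.1402e+00  3.0000e-04 -1.9860e-01] w 0.0877 F [0.3 0.8 0.4]
shift [0.1385 0.229  0.0483] turn [  0.07   0.03 -15.1 ]
```

jog_arm:
  motion:
    - [[0.017,0.029,0.006,0,0,-2,0.0876],[0.035,0.057,0.012,0,0,-4,0.0876],[0.052,0.086,0.018,0,0,-6,0.0876],[0.07,0.114,0.024,0,0,-8,0.0876],[0.087,0.143,0.03,0,0,-10,0.0876],[0.104,0.172,0.036,0,0,-12,0.0876],[0.1385,0.229,0.048,0,0,-15.1,0.0876],[0.1385,0.229,0.048,0,0,-15.1,0.0876]]

```text
t: 1.75
eef_pos: [0.4912, 0.0919, 0.1993]
ee_rot: [3.14, 0.002, 0.065]
force: [-0.6, 0.6, 1.0]
width: 0.0878
```

```bash
cat > wl.py <<'E'
import sys
from h import *
st=arm.get_state(); im=optics.grab_frame("wrist")[:,:,::-1].copy(); cv2.imwrite(f"pics/wr{sys.argv[1]}.png",im)
print(st['q'].round(3)); delta([.4914,.095,.20],down(.065),st)
x,y,w=map(float,sys.argv[2:5])
for z in(0,.028):
    P=np.array([[-.08,-.025,z],[.08,-.025,z],[.08,.025,z],[-.08,.025,z]]); c,s=np.cos(w),np.sin(w)
    P=P@np.array([[c,s,0],[-s,c,0],[0,0,1]])+[x,y,0]
    cv2.polylines(im,[wproj(P,st['eef_pos'],st['ee_rot']).round().astype(np.int32)],True,(0,0,255),1)
cv2.imwrite(f"pics/wo{sys.argv[1]}.png",im)
E
python3 wl.py 1 .4914 .095 .065
```

```text
[ 5.790e-01  1.110e-01 -4.370e-01  1.000e-03 -1.026e+00  1.056e+00]
now 1.75 [0.4912 0.0919 0.1993] [3.1397e+00 2.2000e-03 6.4900e-02] w 0.0878 F [-0.6  0.6  1. ]
shift [ 0.0004 -0.0031 -0.0007] turn [ 0.11  0.13 -0.  ]
```

View pics/wo1.png

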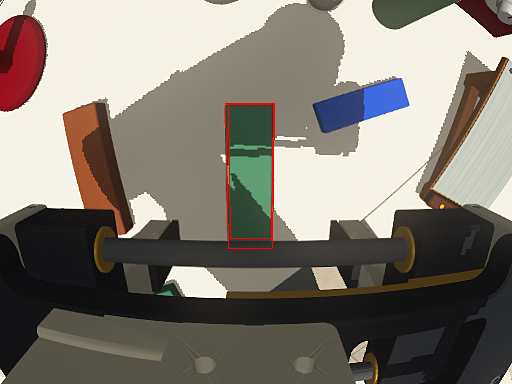

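jog_arm:
  motion:
    - [[0,-0.001,0.03,0,0,0,0.0876],[0,-0.003,0.06,0,0,0,0.0876],[0,-0.003,0.09,0,0.1,0,0.0876],[0,-0.003,0.115,0,0.1,0,0.0876],[0,-0.003,0.135,0,0.1,0,0.0876],[0,-0.003,0.15,0,0.1,0,0.0876],[0,-0.003,0.16,0,0.1,0,0.0876],[0,-0.003,0.16,0,0.1,0,0.0876]]

```text
t: 2.6
eef_pos: [0.49, 0.0934, 0.0379]
ee_rot: [3.138, 0.003, 0.063]
force: [-0.2, 0.5, 0.1]
width: 0.0876
```

```bash
python3 wl.py 2 .4914 .095 .065
```

```text
[ 0.584  0.322 -0.624  0.003 -0.63   1.047]
now 2.6 [0.49   0.0934 0.0379] [3.138  0.0033 0.0627] w 0.0876 F [-0.2  0.5  0.1]
shift [ 0.0009 -0.0009 -0.1621] turn [ 0.21  0.19 -0.13]
```

View pics/wo2.png

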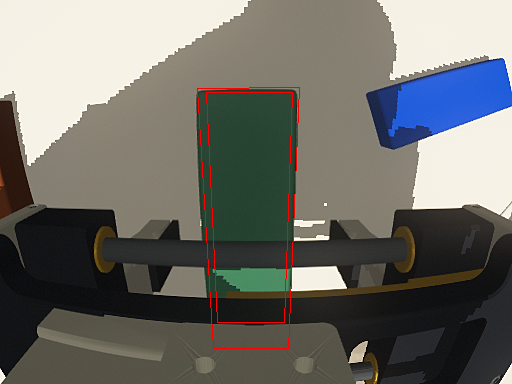

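jog_arm:
  motion:
    - [[0.001,-0.001,0.005,0,0,0,0.0876],[0.001,-0.001,0.01,0,0,0,0.0876],[0.001,-0.001,0.01,0,0,0,0.0876],[0.001,-0.001,0.01,0,0,0,0.03],[0.001,-0.001,0.01,0,0,0,0.03],[0.001,-0.001,0.01,0,0,0,0.03],[0.001,-0.001,0.01,0,0,0,0.03],[0.001,-0.001,0.01,0,0,0,0.03]]
  newtons: 30

```text
t: 3.45
eef_pos: [0.4916, 0.0948, 0.0289]
ee_rot: [3.139, 0.002, 0.063]
force: [-0.4, 2.5, -0.5]
width: 0.0531
```

jog_arm:
  motion:
    - [[0,0,0,0,0,0,0.03],[0,0,0,0,0,0,0.03],[0,0,0,0,0,0,0.03],[0,0,0,0,0,0,0.03]]

```text
t: 3.85
eef_pos: [0.4917, 0.0949, 0.0288]
ee_rot: [3.139, 0.001, 0.063]
force: [0.5, 0.8, -1.7]
width: 0.0496
```

jog_arm:
  motion:
    - [[0,0,-0.01,0,0,0,0.03],[0,0,-0.03,0,0,0,0.03],[0,0,-0.055,0,0,0,0.03],[0,0,-0.08,0,0,0,0.03],[0,0,-0.105,0,0,0,0.03],[0,0,-0.13,0,0,0,0.03],[0,0,-0.15,0,0,0,0.03],[0,0,-0.16,0,0,0,0.03]]

```text
t: 4.65
eef_pos: [0.492, 0.0953, 0.1909]
ee_rot: [3.14, -0.0, 0.063]
force: [0.4, 0.3, -5.1]
width: 0.0498
```

```bash
cat > tgt.py <<'E'
import sys
from h import *
from stand import seat
# args: u along deck of stone origin, lift normal, v lateral ; stone origin in tool: TCP 0.0289 above underside
sp=(.4805,-.1745,-.321)
R,t=seat(sp); u,v,l=map(float,sys.argv[1:4])
pos=R@np.array([u,v,.0288+l])+t; print(pos.round(4)); delta(pos,down(sp[2],np.radians(18)))
print((down(sp[2],np.radians(18)).as_matrix()-R*[1,-1,-1]).round(3).any())
E
python3 tgt.py .088 0 .08
```

```text
[ 0.528  -0.1903  0.1607]
now 4.65 [0.492  0.0953 0.1909] [ 3.1398e+00 -2.0000e-04  6.2900e-02] w 0.0498 F [ 0.4  0.3 -5.1]
shift [0.018  0.2873 0.0308] turn [-3.36 17.75 21.83]
False
```

jog_arm:
  motion:
    - [[0.001,0.012,0,-0.2,1,1.2,0.03],[0.002,0.03,0,-0.4,2.2,2.6,0.03],[0.004,0.05,0,-0.6,3.5,4,0.03],[0.006,0.075,0,-0.9,4.8,6,0.03],[0.007,0.1,0,-1.2,6.2,8,0.03],[0.009,0.125,0,-1.5,7.8,10,0.03],[0.01,0.15,0,-1.8,9.3,12,0.03],[0.011,0.17,0,-2.1,10.8,13.5,0.03]]

```text
t: 5.45
eef_pos: [0.5118, -0.0763, 0.1896]
ee_rot: [3.124, -0.19, -0.175]
force: [-0.9, 0.4, -5.1]
width: 0.0498
```

```bash
python3 tgt.py .088 0 .08
```

```text
[ 0.528  -0.1903  0.1607]
now 5.45 [ 0.5118 -0.0763  0.1896] [ 3.1243 -0.1904 -0.175 ] w 0.0498 F [-0.9  0.4 -5.1]
shift [0.0297 0.1088 0.0371] turn [-1.1   7.01  8.16]
False
```

jog_arm:
  motion:
    - [[0.005,0.02,0.002,-0.2,1.2,1.4,0.03],[0.01,0.04,0.005,-0.4,2.4,2.8,0.03],[0.016,0.06,0.01,-0.6,3.7,4.4,0.03],[0.022,0.08,0.017,-0.8,5,6,0.03],[0.026,0.095,0.025,-1,6,7.2,0.03],[0.029,0.105,0.032,-1.1,7,8.1,0.03],[0.0297,0.1088,0.037,-1.1,7,8.2,0.03],[0.0297,0.1088,0.037,-1.1,7,8.2,0.03]]

```text
t: 6.25
eef_pos: [0.5261, -0.1913, 0.159]
ee_rot: [3.14, -0.31, -0.323]
force: [-0.5, 0.0, -3.3]
width: 0.0497
```

```bash
cat > ov.py <<'E'
import sys
from h import *
from stand import seat
sp=(.4805,-.1745,-.321); R,t=seat(sp); tag=sys.argv[1]
st=arm.get_state()
D=np.array([[0,-.055,0],[.184,-.055,0],[.184,.055,0],[0,.055,0]])@R.T+t
T=Ro.from_euler("xyz",st['ee_rot']).as_matrix()
S=[[ [x,y,z] for x,y in((-.08,-.025),(.08,-.025),(.08,.025),(-.08,.025))] for z in(.0288,.0008)]
S=[np.array(s)@T.T+st['eef_pos'] for s in S]
for n,(x,y) in(("scene",(300,140)),("top",(290,80)),("wrist",(0,0))):
    i=optics.grab_frame(n)[:,:,::-1].copy(); pr=(lambda P:proj(n,P)) if n!="wrist" else (lambda P:wproj(P,st['eef_pos'],st['ee_rot']))
    if n=="wrist": k=1;c=i
    else: k=5;c=cv2.resize(i[y:y+110,x:x+150],None,fx=k,fy=k,interpolation=cv2.INTER_CUBIC)
    cv2.imwrite(f"pics/raw_{n}{tag}.png",c)
    for Q,col in((D,(0,0,255)),(S[0],(255,0,255)),(S[1],(0,255,255))):
        cv2.polylines(c,[((pr(Q)-[x,y]+.5)*k).astype(np.int32)],True,col,1)
    cv2.imwrite(f"pics/ov_{n}{tag}.png",c)
E
python3 ov.py 3; python3 tgt.py .088 0 .08
```

```text
[ 0.528  -0.1903  0.1607]
now 6.4 [ 0.528  -0.1902  0.1608] [ 3.1415 -0.3137 -0.3214] w 0.0499 F [ 0.2  0.7 -3.7]
shift [0.     0.0001 0.0001] turn [ 0.01  0.03 -0.02]
False
```

View pics/ov_scene3.png

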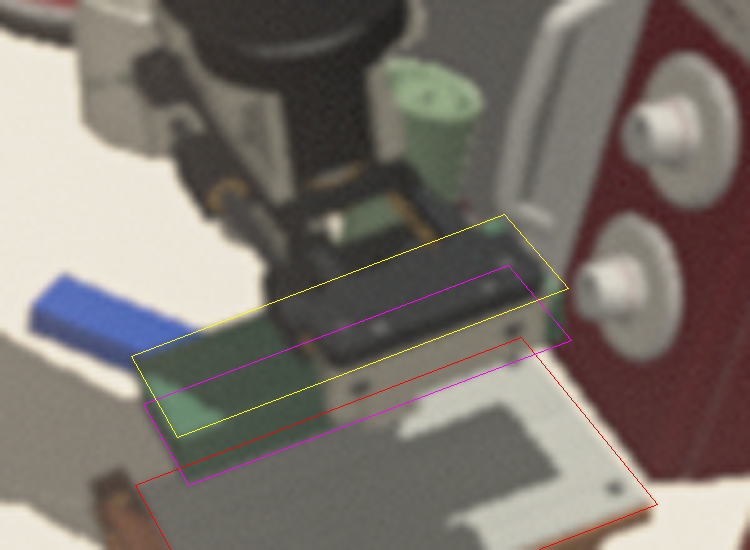

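View pics/ov_top3.png

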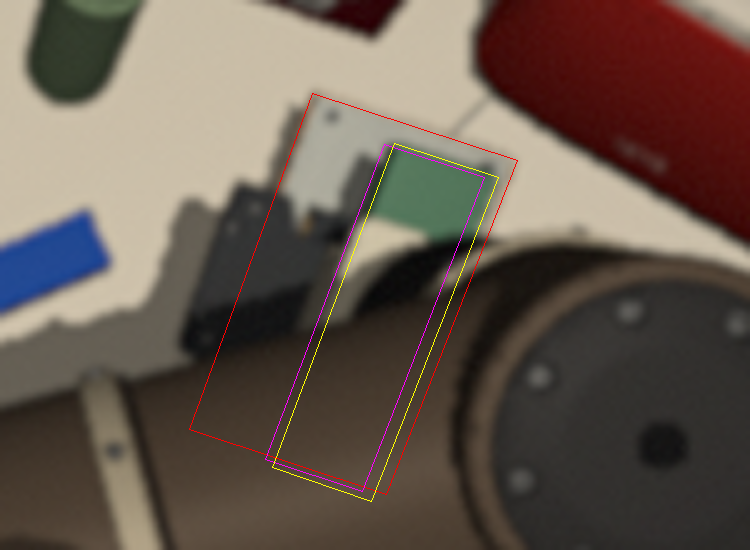

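View pics/ov_wrist3.png

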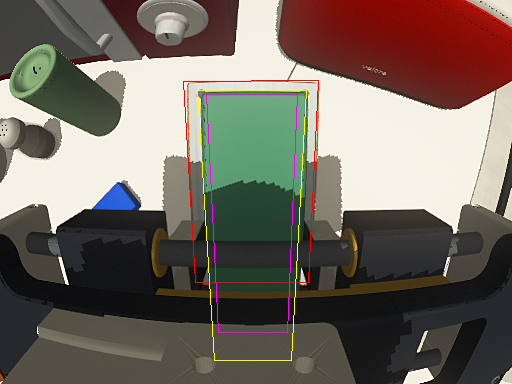

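jog_arm:
  motion:
    - [[0,0,0.01,0,0,0,0.03],[0,0,0.025,0,0,0,0.03],[0,0,0.04,0,0,0,0.03],[0,0,0.052,0,0,0,0.03],[0,0,0.062,0,0,0,0.03],[0,0,0.068,0,0,0,0.03],[0,0,0.07,0,0,0,0.03],[0,0,0.07,0,0,0,0.03]]

```text
t: 7.2
eef_pos: [0.5485, -0.1969, 0.094]
ee_rot: [3.141, -0.313, -0.321]
force: [-0.1, -0.5, -3.5]
width: 0.0501
```

```bash
python3 ov.py 4; python3 tgt.py .088 0 .00
```

```text
[ 0.5515 -0.1981  0.0846]
now 7.35 [ 0.5488 -0.1969  0.0948] [-3.1413 -0.3147 -0.3213] w 0.0499 F [ 0.4  0.1 -4.8]
shift [-0.0004  0.0003  0.0106] turn [-0.01 -0.03 -0.02]
False
```

View pics/ov_scene4.png

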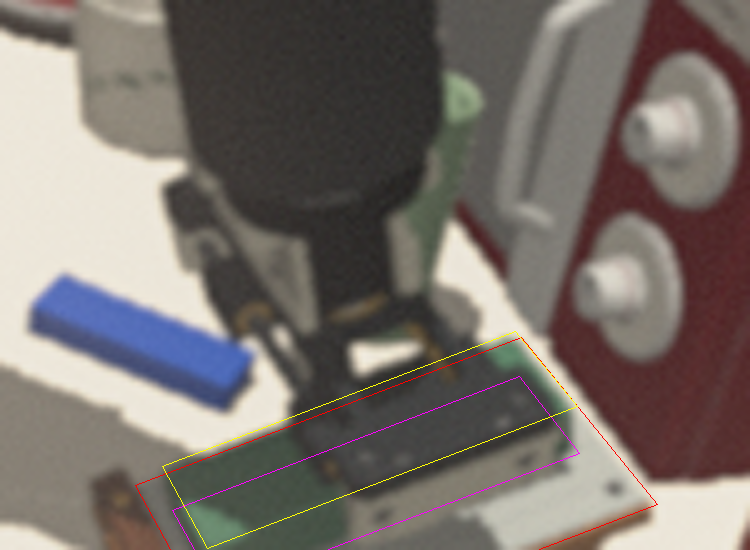

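View pics/ov_wrist4.png

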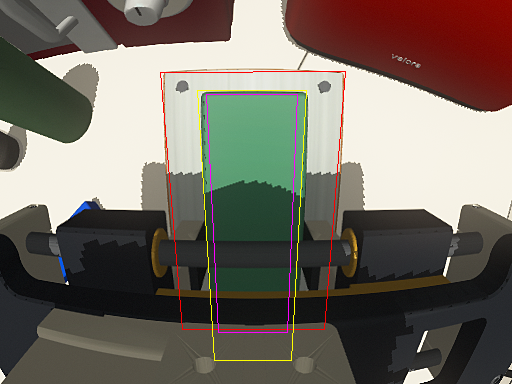

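jog_arm:
  motion:
    - [[0,0,0.002,0,0,0,0.03],[0,0,0.004,0,0,0,0.03],[0,0,0.006,0,0,0,0.03],[0,0,0.007,0,0,0,0.03],[0,0,0.008,0,0,0,0.03],[0,0,0.009,0,0,0,0.03],[0,0,0.009,0,0,0,0.03]]

```text
t: 8.05
eef_pos: [0.5514, -0.1978, 0.0861]
ee_rot: [-3.141, -0.314, -0.321]
force: [0.1, 0.5, -5.0]
width: 0.0501
```

jog_arm:
  motion:
    - [[-0.001,0,0,0,0,0,0.03],[-0.002,0,0,0,0,0,0.03],[-0.003,0,0,0,0,0,0.03],[-0.004,0,0,0,0,0,0.03],[-0.005,0,0,0,0,0,0.03],[-0.005,0,0,0,0,0,0.03]]

```text
t: 8.65
eef_pos: [0.5466, -0.1963, 0.0845]
ee_rot: [-3.141, -0.314, -0.321]
force: [-0.3, 0.0, -4.1]
width: 0.0502
```

Not touching yet; ease further downslope in 1 mm steps.

jog_arm:
  motion:
    - [[-0.001,0,0,0,0,0,0.03],[-0.002,0,0,0,0,0,0.03],[-0.0025,0,0,0,0,0,0.03],[-0.0025,0,0,0,0,0,0.03]]

```text
t: 9.05
eef_pos: [0.5442, -0.1956, 0.0836]
ee_rot: [-3.142, -0.314, -0.321]
force: [-0.7, 0.2, -4.5]
width: 0.0499
```

jog_arm:
  motion:
    - [[0,0,0.0005,0,0,0,0.03],[0,0,0.001,0,0,0,0.03],[0,0,0.0015,0,0,0,0.03],[0,0,0.002,0,0,0,0.03],[0,0,0.002,0,0,0,0.03]]

```text
t: 9.55
eef_pos: [0.5447, -0.1958, 0.0827]
ee_rot: [3.142, -0.315, -0.321]
force: [-7.1, 5.3, 10.7]
width: 0.0496
```

```bash
python3 tgt.py .08 0 .00
```

```text
[ 0.5443 -0.1957  0.0821]
now 9.55 [ 0.5447 -0.1958  0.0827] [ 3.1415 -0.3152 -0.3213] w 0.0496 F [-7.1  5.3 10.7]
shift [-0.0006  0.0001  0.0004] turn [ 0.01 -0.06 -0.01]
False
```

jog_arm:
  motion:
    - [[0,0,0,0,0,0,0.055],[0,0,0,0,0,0,0.06],[0,0,0,0,0,0,0.065],[0,0,0,0,0,0,0.075],[0,0,0,0,0,0,0.08],[0,0,0,0,0,0,0.08],[0,0,0,0,0,0,0.08],[0,0,0,0,0,0,0.08]]

```text
t: 10.35
eef_pos: [0.5447, -0.1958, 0.0827]
ee_rot: [3.141, -0.315, -0.321]
force: [-0.3, 0.3, 0.1]
width: 0.0798
```

```bash
python3 ov.py 5
```

```text
(no output)
```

View pics/ov_wrist5.png

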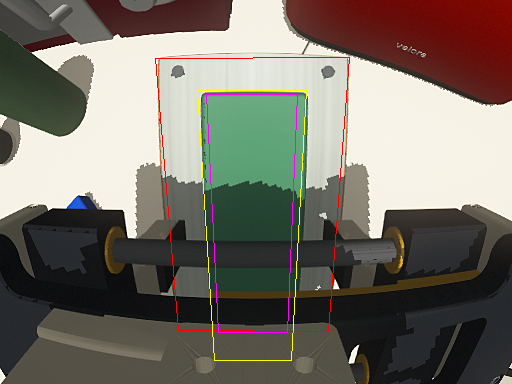

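Released with zero force; the stone stands free between the fingers. Retreat along the deck normal.

jog_arm:
  motion:
    - [[0,0,-0.008,0,0,0,0.08],[0,0,-0.02,0,0,0,0.08],[0,0,-0.04,0,0,0,0.08],[0,0,-0.06,0,0,0,0.08],[0,0,-0.085,0,0,0,0.08],[0,0,-0.11,0,0,0,0.08],[0,0,-0.13,0,0,0,0.08],[0,0,-0.14,0,0,0,0.08]]

```text
t: 11.3
eef_pos: [0.5038, -0.1818, 0.2178]
ee_rot: [-3.14, -0.318, -0.321]
force: [0.2, 1.3, 0.6]
width: 0.08
```

jog_arm:
  motion:
    - [[0,-0.03,0,0,0,0,0.08],[0,-0.06,-0.01,0,0,0,0.08],[0,-0.09,-0.02,0,0,0,0.08],[0,-0.12,-0.02,0,0,0,0.08],[0,-0.15,-0.02,0,0,0,0.08],[0,-0.18,-0.02,0,0,0,0.08],[0,-0.2,-0.02,0,0,0,0.08],[0,-0.22,-0.02,0,0,0,0.08]]

```text
t: 12.1
eef_pos: [0.5673, 0.03, 0.2362]
ee_rot: [-3.141, -0.317, -0.32]
force: [0.3, -0.1, -0.4]
width: 0.0801
```

```bash
python3 - <<'E'
from h import *
from stand import seat
sp=(.4805,-.1745,-.321); R,t=seat(sp)
D=np.array([[0,-.055,0],[.184,-.055,0],[.184,.055,0],[0,.055,0]])
for n,(x,y) in(("scene",(300,190)),("top",(290,80))):
    i=optics.grab_frame(n)[:,:,::-1].copy(); cv2.imwrite(f"pics/{n}9.png",i)
    c=cv2.resize(i[y:y+110,x:x+150],None,fx=5,fy=5,interpolation=cv2.INTER_CUBIC)
    S=np.array([[x0,y0,z] for z in(.028,0) for x0,y0 in((0,-.025),(.16,-.025),(.16,.025),(0,.025))])
    for Q in(D,S[:4],S[4:]): cv2.polylines(c,[((proj(n,Q@R.T+t)-[x,y]+.5)*5).astype(np.int32)],True,(0,0,255),1)
    cv2.imwrite(f"pics/fin_{n}.png",c)
print(arm.get_state()['t'])
E
```

```text
12.2
```

View pics/fin_scene.png

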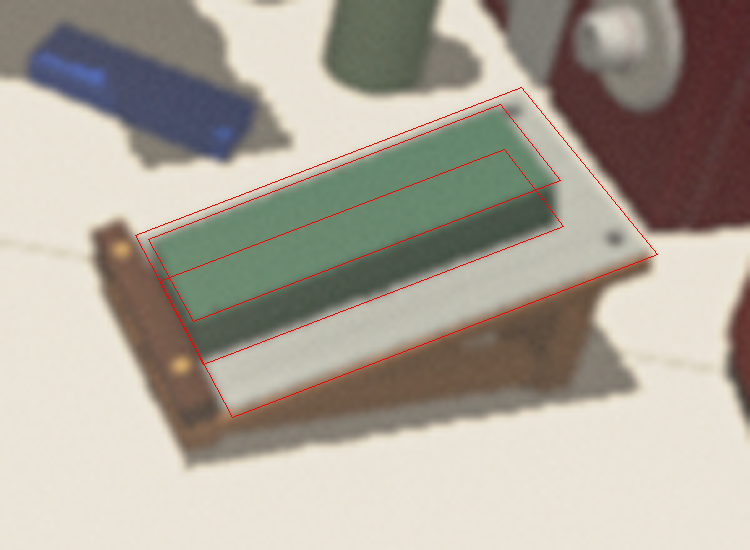

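View pics/fin_top.png

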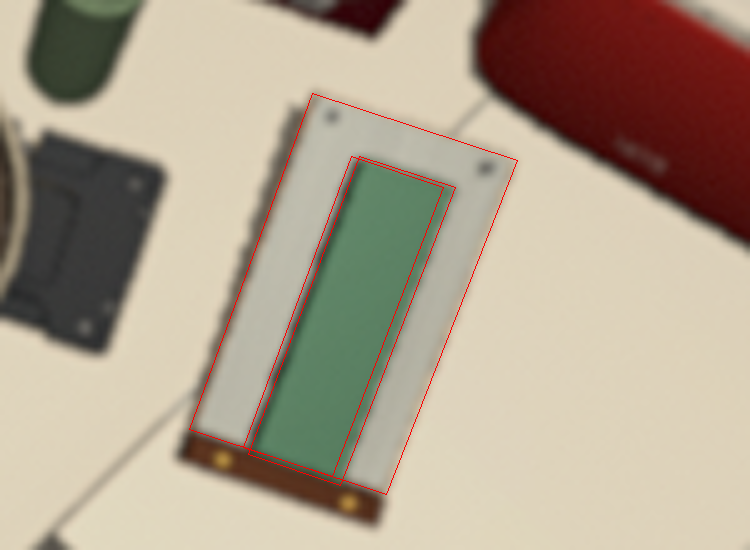

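View pics/scene9.png

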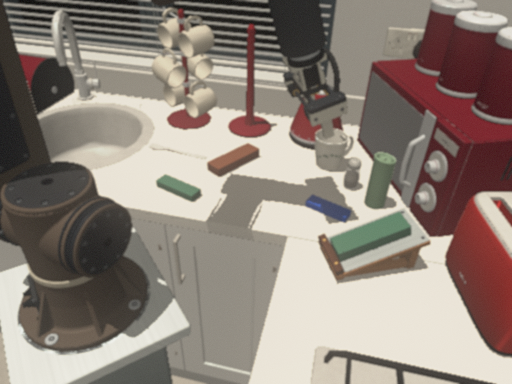

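```bash
python3 -c "
from station import arm
s=arm.get_state();print(s['t'],s['force'],abs(s['qd']).max());print(arm.job_done())"
```

```text
12.2 [-0.14948787  0.07084253 -0.21815523] 0.03515970065186377
the job is handed in; nothing more can be done
None
```

The green whetstone is on the stand, flat on the steel deck and centred, with its lower end against the cleat. I handed the job in at 12.2 s; it reports no verdict.

I gripped the larger green stone across its width, carried it over tilted to the 18° slope, and eased it down until it pressed lightly on the deck. Then I opened the fingers and backed off square to the deck.

**Placement:** in the last top and scene pictures the stone's outline matches the fully seated position to about 2–4 mm. I judged this by eye on the overlay and did not fit a pose.

**Clear of the work:** the gripper stood clear, with wrist force near zero.

**Brown stone:** it looks unmoved in the last scene picture. I checked it by eye only.

**Disagreements:** the two cameras' first estimates of the stand differed by about 5 mm, so I used a position near their joint fit, and the wrist camera then agreed with it. A fit of the green stone's outline came out about 8 mm short in length. I put that down to the colour mask being tight; the jaws then closed at 49.6 mm, which matches its 50 mm width.

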